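# Cock the spring stamp and strike the mark on a cast ring

### The arm

A 7-joint arm with a two-finger parallel gripper is mounted at the origin on the work surface. World frame = base frame: x ahead of the robot, y to its left, z up, the work surface at z = 0. Lengths are in mm, angles in rad, forces in N, time in s.
With the tool pointing down it reaches from about 400 to 900 mm from the base axis. Payload 5.5 kg.
Tool frame: the origin (TCP) lies between the finger pads; the fingertips stand 22 mm ahead of it and the grasp point (between the pads) lies 3 mm ahead of it; z points along the fingers, y is the line along which they close (so a half turn about z gives the same grasp; the last joint's range is limited). The gripper opens to 85 mm and grips with 20 to 120 N. Pads are 22 mm wide; open, the fingers measure 114 mm over their backs; the gripper's body (76 mm by 85 mm) begins 54 mm behind the grasp point. The pads swing forward as they close: fully open they stand 13 mm farther back than shut.
Start: joints at [-0.889, 0.501, -0.427, 1.55, 0.221, 1.138, -0.21], TCP at [264.296, 593.841, 253.31] pointing down, gripper open.
Joint ranges: [-2.88, 2.88], [-0.31, 2.03], [-1.54, 1.56], [0.2, 2.42], [-1.41, 4.55], [0.19, 2.02], [-2.57, 2.57]. Speed limits (rad/s): [2.57, 2.57, 3.14, 3.14, 3.14, 3.14, 3.14].

### API

Orientations are given as a rotation vector (axis times angle).
In Python, from workcell import * gives the robot as it stands.
- The arm moves only by the tool play_rows, never from a script. Its argument "commands" is one flat list of numbers, 6 for each row, row after row: the shift along the tool's x, y, z in mm, then the turn, a rotation vector about the tool's x, y, z in degrees. In form: [dx, dy, dz, wx, wy, wz, dx, dy, dz, wx, wy, wz, ...]. A call has exactly 10 rows; each row shifts and turns the commanded pose from where the row before left it, along the tool's axes as they then stand; what a row does not reach is not made up. A row lasts 1/10 s, in which the tool goes at most 50 mm and 8.59 degrees, less where a joint would pass 70% of its speed; a pose out of reach is approached as far as the arm can. A call with a gripper value outside its range is refused whole. "claw" is the finger opening in mm, from 0 to 85.4, set as the call begins (left out, the last holds). The fingers move at their own pace and stop on an object; the grip force is fixed at half the most. Time passes only in rows, so rows that do not move let the fingers close, or fill a call up. It gives the time, the measured TCP pose, the force, the opening and the grip force at its end, in the units of the state.
- read_state(): the state, without advancing time (a new reading comes with each control period).
- grab_frame(name): name is "side" or "top"; returns the picture (480x640x3 uint8, blue, green, red); there is no depth.
- camera_model(name): a dict with "intrinsics" (3x3 intrinsics, pixels), "dist" ([k1, k2, p1, p2, k3] as OpenCV has them; the pictures are not rectified), "R" (3x3) and "t" (3): a world point X has camera coordinates R X + t. Camera axes: x right, y down, z forward; pixel columns grow to the right and rows downward; lengths in mm; the calibration is good to about 2 mm. A picture is of the moment at which its call begins. camera_model takes no time and is no camera call.
- close_job(): hands the job in; it is judged then, once.
The state is a dict: "time": time; "joints": joint angles; "qd": joint speeds; "effort": joint torques, N m; "tcp_pos": TCP position; "ee_rot": TCP orientation; "contact_force": force on the tool from outside, world axes, zero at the start; "ft_torque": the same for the moment, N m; "opening": finger opening in mm; "gripper_force": force on a finger pad.
Only numpy, scipy, OpenCV 4.12 (cv2) and the standard library are available. Lean on these libraries where they do the work, as an engineer would, in place of code of your own. Each camera call takes 0.05 s, during which the arm holds its last target. There are 200 camera calls.

### The job

Strike the mark on the cast ring that sits on the horn of the spring stamp. Draw the striker straight up by its knob until the sear has caught it, feeling for the rubber bumper and not hauling hard against it, and let go of the knob so that the sear holds the striker. Then press the trigger paddle to fire it, so that the die is driven fully down; let the trigger spring back and leave the other things on the bench undisturbed.

Things in the scene. Friction and masses are not known exactly. Their poses are not given: they have to be found in the camera images.
- stamp: Spring marking stamp, fixed: green C-frame, foot 120 x 170 mm, column on its -y side, box head (50 x 85 mm, top 178 mm above the table) over a horn with a cast ring. Origin on the table below the striker axis; z up; +y points to the trigger paddle. At knob height nothing is within 80 mm of the knob along x. The sear set inside the head is clamped at a different, unmeasured height each time.
- knob_grip (a point): Grip point in the middle of the flat-sided aluminium block knob on top of the striker: 24 mm across the stamp's x axis (grip it across these flats), 34 mm along its y axis, 35 mm tall, this point 18 mm above its underside, 17 mm below its top. At rest it is 218 mm above the table, 40 mm above the head's top. It moves up with the striker. Needs a firm grip, 30 N or more.
- striker (a joint): Lift of the striker (m): 0 at rest, positive up. Its spring pulls down 0.3 N per mm of lift. At some lift between 24 and 41 mm the sear drops in and catches it; the sear is first met 19 mm before that, with a hump of 2 to 3 N, then drags lightly. Caught, it holds by itself and stops pulling when the hand eases back down 1.5 to 5 mm. Let go too early, it flies down.
- bumper (a joint): Squeeze of the rubber bumper inside the head (m): 0 untouched. The striker meets it 1.5 mm beyond the sear's catch; it adds about 5 N per mm and must not be squeezed more than 3 mm. So a total upward pull of 16 to 18 N is firmly on the bumper, past the catch, and still within bounds at every latch height; 22 N can be too much.
- paddle_top (a point): Centre of the top face of the steel trigger paddle, a 30 x 28 mm plate on the +y side of the stamp's head, 101 mm from the striker axis and 190 mm above the table when released. Pressed down from above; pivots on the head 64 mm inboard of this point.
- trigger (a joint): Angle of the trigger (rad): 0 released, grows as the paddle is pressed down, stop at 0.19 (paddle about 12 mm lower). It takes about 1 N at first and 4 to 7 N when it lets the sear go, at about 0.11 (7 mm down), and springs back when released.
- paddle: The trigger paddle as a part; its origin lies on the trigger's pivot.
- knob: The striker with its knob as one part; its origin lies on the striker axis at the stamp's origin (table height) when at rest.
- die (a joint): How far the marking die has been driven down (m): 0 raised at the start (3 mm below the resting striker), 0.005 fully home on the ring. Stiff in its guide: it stays where it is left, and the strike drives it fully down.
- handpiece: Bystander, not to be disturbed: handpiece standing in its brass twist socket, 68 mm wide foot, 160 mm tall; origin at the centre of its underside.
- stone: Bystander, not to be disturbed: grey abrasive stone cone, 38 mm wide, 53 mm tall, standing close to the stamp; origin at the centre of its underside.
- burbox: Bystander, not to be disturbed: steel bur box, 78 x 53 x 30 mm; origin at the centre of its underside.
- castring: Bystander, not to be disturbed: loose cast ring lying flat, 23 mm across, 6 mm tall, close to the stamp; origin at the centre of its underside.
- spoon: Bystander, not to be disturbed: white ceramic spoon lying down; origin under its middle.
- crucible: Bystander, not to be disturbed: small clay bowl, 70 mm across, 40 mm tall; origin at the centre of its underside.
- hammer: Bystander, not to be disturbed: hammer lying down; origin under its middle.
Things that resemble listed ones, but are neither listed nor needed, are in the scene too. What is shaped like the stamp but orange is not meant.

How it is judged:
By the outcome, as a careful person would: the job done as asked, in the order asked, and still so for the second after the job is handed in, with the robot touching nothing.
It also fails if it takes over 51 s, if anything falls off the work surface, if the arm or the gripper's body presses on something with over 40 N, if the wrist force passes 120 N, or if a joint passes its speed limit or range.

## Working session

There is one attempt and no reset: what is moved stays moved. The work goes in short steps, Python scripts to look and compute and a tool call to move; the robot and the scene stay as the last step left them, time stands still between calls to the robot, and variables do not carry over. Pictures are saved under pics/ and viewed, at most 10 in all, crops included, and the job is handed in when it is done.

Besides the shell and the picture viewer there is one more tool, called by a JSON object that holds its "name" and its "arguments". play_rows: Moves the arm, as the interface text tells. Its arguments: {"type":"object","properties":{"commands":{"type":"array"},"claw":{"type":"number"}},"required":["commands"]}

```bash
mkdir -p pics; python3 - <<'E'
from workcell import *
import cv2
for n in("side","top"):
    cv2.imwrite(f"pics/{n}0.png",grab_frame(n)); m=camera_model(n); print(n,m)
s=read_state(); print(s)
E
```

```text
side {'intrinsics': array([[593.88184079,   0.        , 317.96042897],
       [  0.        , 593.88184079, 237.1720467 ],
       [  0.        ,   0.        ,   1.        ]]), 'dist': array([-0.16065385,  0.        ,  0.        ,  0.        ,  0.        ]), 'R': array([[-0.46592358, -0.88480864,  0.00537462],
       [-0.56840179,  0.29464349, -0.76818268],
       [ 0.67811108, -0.36096936, -0.64020816]]), 't': array([ 260.29531079,  351.93110699, 1185.33407645])}
top {'intrinsics': array([[547.27471719,   0.        , 321.59723549],
       [  0.        , 547.27471719, 236.34897116],
       [  0.        ,   0.        ,   1.        ]]), 'dist': array([-0.07160944,  0.        ,  0.        ,  0.        ,  0.        ]), 'R': array([[-2.45342839e-02, -9.99698987e-01, -6.45616083e-05],
       [-9.96083510e-01,  2.44510414e-02, -8.49693396e-02],
       [ 8.49453413e-02, -2.02035314e-03, -9.96383564e-01]]), 't': array([  59.12075731,  485.04458917, 1581.40832852])}
{'time': 0.1, 'joints': array([-0.88876309,  0.50176611, -0.42681335,  1.55132368,  0.22078715,
        1.13833661, -0.21031745]), 'qd': array([-2.54054859e-03, -1.25537912e-03, -2.05823229e-03, -3.87810741e-03,
        9.00956227e-05,  8.02334481e-04, -3.13670553e-04]), 'effort': array([-1.19733985e-02, -5.70813453e+01, -5.83868623e+00, -2.81743634e+01,
        1.05441967e-02,  5.58255138e-03,  5.11692491e-06]), 'tcp_pos': array([264.14479806, 593.26436632, 252.36508847]), 'ee_rot': array([-6.52971008e-01, -3.07253158e+00,  2.71179635e-03]), 'contact_force': array([0.13937678, 0.67635862, 0.17360942]), 'ft_torque': array([-0.01693954,  0.00809774,  0.04258431]), 'gripper_force': 0.0, 'opening': 85.26544331673462}
```

View pics/side0.png

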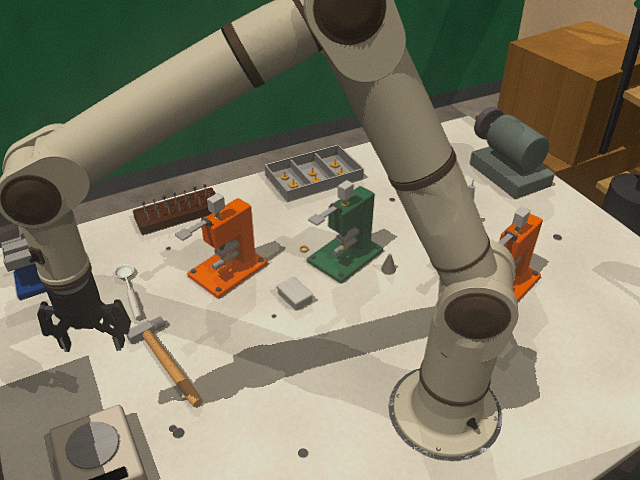

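View pics/top0.png

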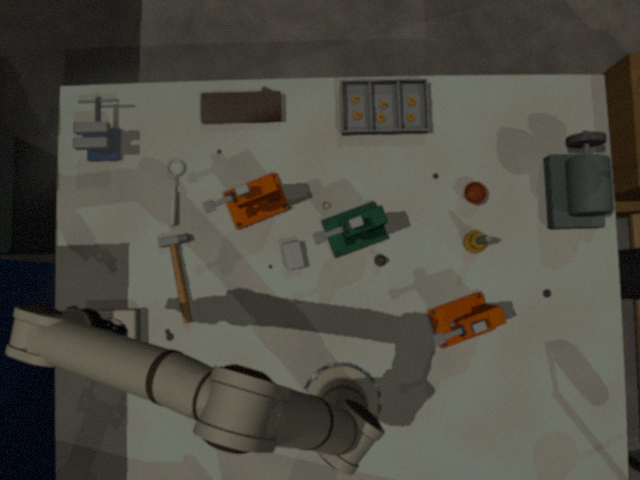

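The side picture shows the green stamp at about (345,230), with orange ones at (230,245) and (525,255). In the top picture green is at (355,228), with orange at (255,200) and (468,320). Only the green one fits the description. I'll confirm it in an enlarged crop of both views.

```bash
python3 - <<'E'
import cv2,numpy as np
a=cv2.imread("pics/side0.png")[170:290,290:410]; b=cv2.imread("pics/top0.png")[180:280,300:400]
a=cv2.resize(a,(400,400),interpolation=2); b=cv2.resize(b,(400,400),interpolation=2)
b=np.clip(b*1.8,0,255).astype('uint8')
cv2.imwrite("pics/c0.png",np.hstack([a,b]))
E
```

```text
(no output)
```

View pics/c0.png

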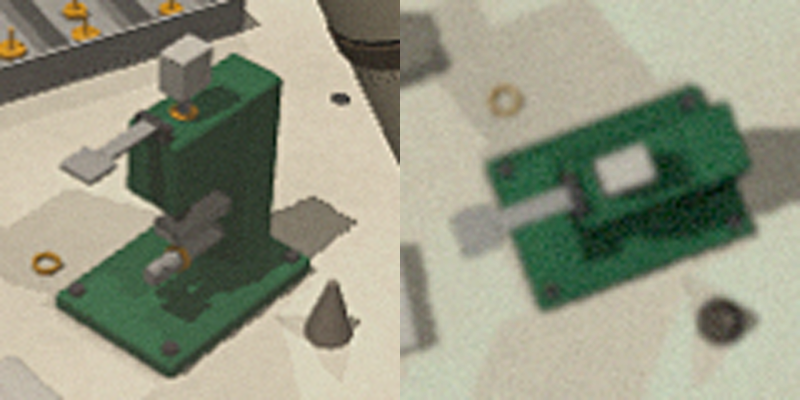

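The crop confirms the green stamp, with its knob, paddle, horn and ring. In the top picture the knob top is at about (356.5,222) and the paddle at (319.5,237). In the side picture the knob centre is at about (346,190) and the paddle at (316.5,219).

```bash
cat > h.py <<'E'
from workcell import *
import numpy as np,cv2
from scipy.optimize import least_squares
from scipy.spatial.transform import Rotation as Ro
def proj(n,P):
    m=camera_model(n); return cv2.projectPoints(np.float64(P).reshape(-1,1,3),cv2.Rodrigues(m["R"])[0],m["t"],m["intrinsics"],m["dist"])[0].reshape(-1,2)
def world(p,P):
    return np.array([p[0],p[1],0])+np.float64(P)@Ro.from_euler('z',p[2]).as_matrix().T
def fit(obs,p0):
    return least_squares(lambda p:np.concatenate([proj(n,world(p,[P]))[0]-uv for n,P,uv in obs]),p0)
E
python3 - <<'E'
from h import *
c=lambda x,y:(300+(x-400)/4-.4,180+y/4-.4)
s=lambda x,y:(290+x*.3-.35,170+y*.3-.35)
obs=[("top",(0,0,235),c(627,169)),("top",(0,101,190),c(478,229)),("side",(0,0,218),s(187,68)),("side",(0,101,190),s(88,164))]
best=min((fit(obs,[650,-50,a]) for a in(0,1.5,3,4.5)),key=lambda r:r.cost)
print(best.x,best.cost,best.fun.round(2))
st=read_state();print(Ro.from_rotvec(st["ee_rot"]).as_matrix().round(3))
# overlay check
p=best.x
A=cv2.resize(cv2.imread("pics/side0.png")[170:290,290:410],(600,600),interpolation=2)
B=np.clip(cv2.resize(cv2.imread("pics/top0.png")[180:280,300:400],(600,600),interpolation=2)*1.8,0,255).astype('uint8')
K=[(a*12,b*17,z) for z in(200,235) for a,b in((-1,-1),(1,-1),(1,1),(-1,1))]
L=[(a*15,101+b*14,190) for a,b in((-1,-1),(1,-1),(1,1),(-1,1))]
for n,im,o,k in(("side",A,(290,170),5),("top",B,(300,180),6)):
    for q in(K[:4],K[4:],L):
        cv2.polylines(im,[((proj(n,world(p,q))-o+.4)*k).round().astype(int).reshape(-1,1,2)],True,(0,0,255),1)
cv2.imwrite("pics/ov.png",np.hstack([A[:400,:400],B[100:500,50:450]]))
E
```

```text
[ 5.01316248e+02 -4.16068176e+01  3.27938599e-01] 1.3689799017102637 [ 0.04  0.61  0.06  0.75 -0.39 -0.61 -0.22 -1.11]
[[-0.914  0.407 -0.001]
 [ 0.407  0.914 -0.002]
 [ 0.    -0.002 -1.   ]]
```

View pics/ov.png

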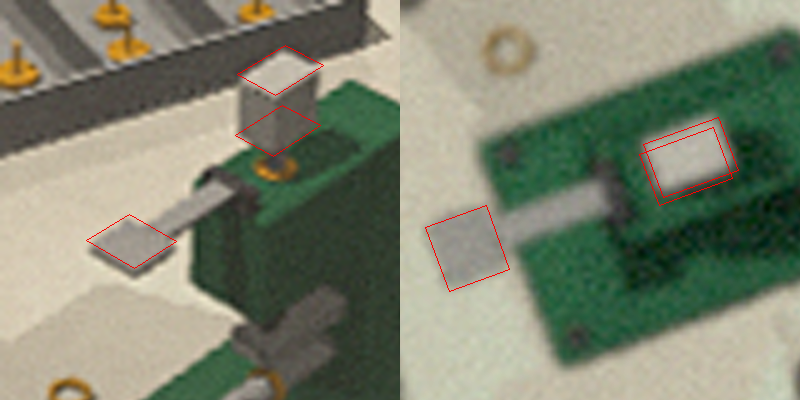

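The overlay fits to within about 2 mm: stamp at (501.3, -41.6), yaw 18.8°. I'll turn the tool to line up with it, raise it and travel over.

{"name": "play_rows", "arguments": {"commands": [0,0,-10,0,0,7.87,0,0,-10,0,0,7.87,0,0,-10,0,0,7.87,0,0,-10,0,0,7.87,0,0,-10,0,0,7.87,0,0,-10,0,0,7.87,-45,1,0,0,0,0,-45,1,0,0,0,0,-45,1,0,0,0,0,-45,1,0,0,0,0], "claw": 85}}

```text
time: 1.1
tcp_pos: [326.2, 422.7, 312.8]
ee_rot: [1.829, 2.554, -0.001]
contact_force: [0.5, -0.1, 0.6]
opening: 85.2
gripper_force: 0.0
```

{"name": "play_rows", "arguments": {"commands": [-45,2,0,0,0,0,-45,2,0,0,0,0,-45,2,0,0,0,0,-45,2,0,0,0,0,-45,2,0,0,0,0,-45,2,0,0,0,0,-45,2,0,0,0,0,-45,2,0,0,0,0,-45,2,0,0,0,0,-45,2,0,0,0,0]}}

```text
time: 2.1
tcp_pos: [490.0, 3.4, 313.2]
ee_rot: [-1.829, -2.554, 0.0]
contact_force: [1.8, 1.6, -0.6]
opening: 84.9
gripper_force: 0.0
```

```bash
cat >> h.py <<'E'
P=np.array([501.3,-41.6,0.328])
def rel(target=(0,0,221)):
    s=read_state(); R=Ro.from_rotvec(s["ee_rot"])
    S=Ro.from_euler('z',P[2]); g=S.as_matrix()@np.array([[0,1,0],[1,0,0],[0,0,-1.]])
    d=world(P,[target])[0]-s["tcp_pos"]
    print("t",s["time"],"tcp",s["tcp_pos"].round(1),"shift(tool)",R.inv().apply(d).round(1),"turn(deg)",np.degrees((R.inv()*Ro.from_matrix(g)).as_rotvec()).round(2),"F_stamp",S.inv().apply(s["contact_force"]).round(2),"T",s["ft_torque"].round(2),"open",round(s["opening"],1),"grip",round(s["gripper_force"],1))
    return s
E
python3 -c "
from h import *
print(rel()['joints'].round(2))"
```

```text
t 2.1 tcp [490.    3.4 313.2] shift(tool) [-46.3  -3.8  92.2] turn(deg) [-0.01 -0.01  0.01] F_stamp [ 2.22  0.92 -0.57] T [ 0.05 -0.06 -0.01] open 84.9 grip 0.0
[-0.21  0.12  0.16  1.89 -0.02  1.14  0.29]
```

{"name": "play_rows", "arguments": {"commands": [-12,-1,0,0,0,0,-12,-1,0,0,0,0,-12,-1,0,0,0,0,-10,-1,0,0,0,0,0,0,14,0,0,0,0,0,14,0,0,0,0,0,14,0,0,0,0,0,0,0,0,0,0,0,0,0,0,0,0,0,0,0,0,0]}}

```text
time: 3.1
tcp_pos: [501.5, -39.4, 272.1]
ee_rot: [1.828, 2.554, 0.001]
contact_force: [-0.5, 1.2, -0.3]
opening: 84.6
gripper_force: 0.0
```

```bash
python3 - <<'E'
from h import *
rel()
a=grab_frame("side")[130:280,270:420]; b=grab_frame("top")[170:290,290:410]
a=cv2.resize(a,(400,400),interpolation=2); b=np.clip(cv2.resize(b,(400,400),interpolation=2)*1.8,0,255).astype('uint8')
cv2.imwrite("pics/n1.png",np.hstack([a,b]))
E
```

```text
t 3.1 tcp [501.5 -39.4 272.1] shift(tool) [-2.  -0.9 51.1] turn(deg) [0.07 0.01 0.03] F_stamp [-0.06  1.29 -0.35] T [ 0.02 -0.02 -0.03] open 84.6 grip 0.0
```

View pics/n1.png

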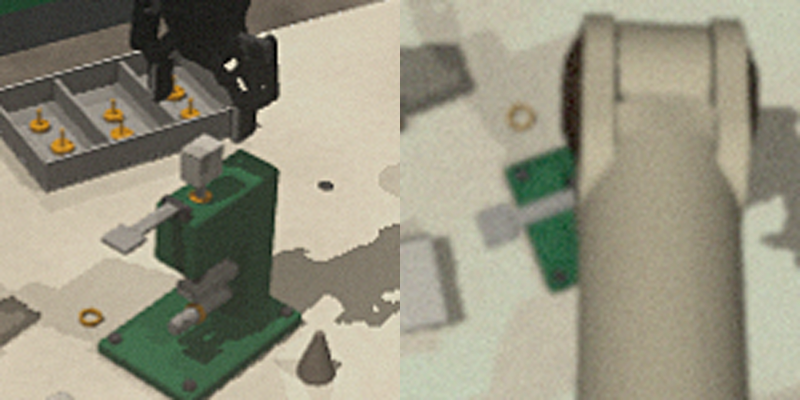

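The open fingers, at (162,95) and (243,135) in the left half, straddle the knob at (203,160). I'll descend, then close.

{"name": "play_rows", "arguments": {"commands": [-1,-0.5,8,0,0,0,-1,-0.5,8,0,0,0,0,0,8,0,0,0,0,0,8,0,0,0,0,0,8,0,0,0,0,0,6,0,0,0,0,0,5,0,0,0,0,0,0,0,0,0,0,0,0,0,0,0,0,0,0,0,0,0]}}

```text
time: 4.2
tcp_pos: [500.9, -41.9, 220.7]
ee_rot: [1.829, 2.554, 0.001]
contact_force: [-0.6, -0.1, 0.0]
opening: 84.9
gripper_force: 0.0
```

{"name": "play_rows", "arguments": {"commands": [0,0,0,0,0,0,0,0,0,0,0,0,0,0,0,0,0,0,0,0,0,0,0,0,0,0,0,0,0,0,0,0,0,0,0,0,0,0,0,0,0,0,0,0,0,0,0,0,0,0,0,0,0,0,0,0,0,0,0,0], "claw": 0}}

```text
time: 5.2
tcp_pos: [500.5, -42.0, 220.2]
ee_rot: [-1.829, -2.554, 0.0]
contact_force: [-1.4, -1.9, 0.3]
opening: 23.3
gripper_force: 62.8
```

```bash
python3 - <<'E'
from h import *
rel()
a=grab_frame("side")[130:280,270:420]
cv2.imwrite("pics/n2.png",cv2.resize(a,(500,500),interpolation=2)); rel()
E
```

```text
t 5.2 tcp [500.5 -42.  220.2] shift(tool) [ 0.1  0.9 -0.8] turn(deg) [-0.02 -0.    0.  ] F_stamp [-1.98 -1.37  0.32] T [-0.07  0.03  0.38] open 23.3 grip 62.8
t 5.25 tcp [500.5 -42.  220.2] shift(tool) [ 0.1  0.8 -0.8] turn(deg) [-0.01 -0.    0.  ] F_stamp [-2.29 -0.98  0.42] T [-0.11  0.09  0.46] open 23.4 grip 62.8
```

View pics/n2.png

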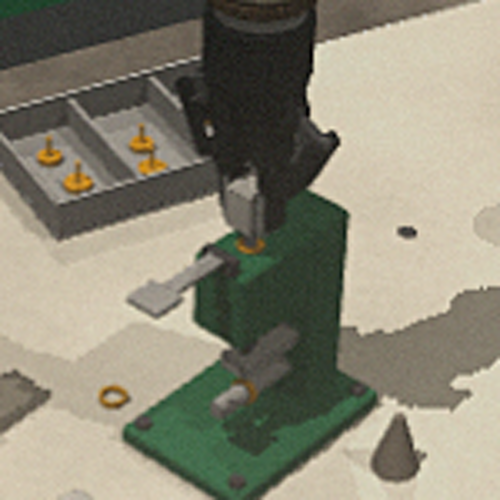

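The knob at (240,210) is held between the pads: 23.3 mm opening, 63 N, and only about 2 N sideways. Now I'll lift it.

{"name": "play_rows", "arguments": {"commands": [0,0,-2,0,0,0,0,0,-3,0,0,0,0,0,-3,0,0,0,0,0,-3,0,0,0,0,0,-3,0,0,0,0,0,-3,0,0,0,0,0,-3,0,0,0,0,0,-2,0,0,0,0,0,0,0,0,0,0,0,0,0,0,0]}}

```text
time: 6.25
tcp_pos: [500.5, -42.0, 242.3]
ee_rot: [-1.829, -2.554, 0.0]
contact_force: [-0.2, -1.3, -5.6]
opening: 23.4
gripper_force: 61.9
```

```bash
python3 -c "
from h import *
rel()"
```

```text
t 6.25 tcp [500.5 -42.  242.3] shift(tool) [ 0.1  0.9 21.3] turn(deg) [-0.01 -0.01 -0.01] F_stamp [-0.61 -1.18 -5.64] T [-0.17 -0.14  0.42] open 23.4 grip 61.9
```

{"name": "play_rows", "arguments": {"commands": [0,0,-1,0,0,0,0,0,-1,0,0,0,0,0,-1,0,0,0,0,0,-1,0,0,0,0,0,0,0,0,0,0,0,0,0,0,0,0,0,0,0,0,0,0,0,0,0,0,0,0,0,0,0,0,0,0,0,0,0,0,0]}}

```text
time: 7.25
tcp_pos: [500.5, -41.9, 246.2]
ee_rot: [-1.829, -2.554, 0.0]
contact_force: [-1.2, -1.2, -7.1]
opening: 23.3
gripper_force: 61.7
```

{"name": "play_rows", "arguments": {"commands": [0,0,-0.5,0,0,0,0,0,-0.5,0,0,0,0,0,-0.5,0,0,0,0,0,-0.5,0,0,0,0,0,0,0,0,0,0,0,0,0,0,0,0,0,0,0,0,0,0,0,0,0,0,0,0,0,0,0,0,0,0,0,0,0,0,0]}}

```text
time: 8.25
tcp_pos: [500.5, -41.9, 248.2]
ee_rot: [-1.829, -2.554, 0.0]
contact_force: [-1.0, -0.9, -8.7]
opening: 23.7
gripper_force: 61.7
```

{"name": "play_rows", "arguments": {"commands": [0,0,-0.5,0,0,0,0,0,-0.5,0,0,0,0,0,-0.5,0,0,0,0,0,-0.5,0,0,0,0,0,0,0,0,0,0,0,0,0,0,0,0,0,0,0,0,0,0,0,0,0,0,0,0,0,0,0,0,0,0,0,0,0,0,0]}}

```text
time: 9.25
tcp_pos: [500.5, -42.0, 250.1]
ee_rot: [-1.829, -2.554, 0.0]
contact_force: [0.2, -2.4, -14.1]
opening: 23.3
gripper_force: 61.1
```

{"name": "play_rows", "arguments": {"commands": [0,0,-0.3,0,0,0,0,0,-0.3,0,0,0,0,0,0,0,0,0,0,0,0,0,0,0,0,0,0,0,0,0,0,0,0,0,0,0,0,0,0,0,0,0,0,0,0,0,0,0,0,0,0,0,0,0,0,0,0,0,0,0]}}

```text
time: 10.25
tcp_pos: [500.5, -41.9, 250.8]
ee_rot: [-1.829, -2.554, 0.0]
contact_force: [1.6, -1.7, -17.5]
opening: 23.4
gripper_force: 60.6
```

```bash
python3 -c "
from h import *
rel()"
```

```text
t 10.25 tcp [500.5 -41.9 250.8] shift(tool) [ 0.   0.9 29.8] turn(deg) [-0.02 -0.01 -0.01] F_stamp [  1.01  -2.15 -17.45] T [-0.4  -0.27  0.4 ] open 23.4 grip 60.6
```

A 17.5 N pull means it's firmly on the bumper. I'll ease back down until the sear takes the load.

{"name": "play_rows", "arguments": {"commands": [0,0,0.6,0,0,0,0,0,0.6,0,0,0,0,0,0.6,0,0,0,0,0,0.6,0,0,0,0,0,0.6,0,0,0,0,0,0.6,0,0,0,0,0,0.4,0,0,0,0,0,0,0,0,0,0,0,0,0,0,0,0,0,0,0,0,0]}}

```text
time: 11.25
tcp_pos: [500.6, -41.9, 247.7]
ee_rot: [1.829, 2.554, 0.0]
contact_force: [-6.2, -1.2, -2.7]
opening: 23.4
gripper_force: 62.3
```

{"name": "play_rows", "arguments": {"commands": [0,0,0.3,0,0,0,0,0,0.3,0,0,0,0,0,0,0,0,0,0,0,0,0,0,0,0,0,0,0,0,0,0,0,0,0,0,0,0,0,0,0,0,0,0,0,0,0,0,0,0,0,0,0,0,0,0,0,0,0,0,0]}}

```text
time: 12.25
tcp_pos: [500.6, -41.9, 247.6]
ee_rot: [1.829, 2.554, 0.001]
contact_force: [-7.9, -2.2, 0.6]
opening: 23.0
gripper_force: 62.8
```

```bash
python3 -c "
from h import *
rel()"
```

```text
t 12.25 tcp [500.6 -41.9 247.6] shift(tool) [ 0.1  0.8 26.6] turn(deg) [ 0.03 -0.01 -0.01] F_stamp [-8.24  0.46  0.62] T [-0.31  1.47  0.4 ] open 23.0 grip 62.8
```

The force is about zero and the tool no longer goes down, so the sear holds the striker. I'll let go, back off upward and shut the fingers.

{"name": "play_rows", "arguments": {"commands": [0,0,0,0,0,0,0,0,0,0,0,0,0,0,0,0,0,0,0,0,0,0,0,0,0,0,0,0,0,0,0,0,0,0,0,0,0,0,0,0,0,0,0,0,0,0,0,0,0,0,0,0,0,0,0,0,0,0,0,0], "claw": 85}}

```text
time: 13.25
tcp_pos: [500.6, -41.9, 246.3]
ee_rot: [-1.829, -2.554, -0.0]
contact_force: [-0.2, -0.2, 0.0]
opening: 85.2
gripper_force: 0.0
```

{"name": "play_rows", "arguments": {"commands": [0,0,-8,0,0,0,0,0,-10,0,0,0,0,0,-10,0,0,0,0,0,-10,0,0,0,0,0,-10,0,0,0,0,0,-8,0,0,0,0,0,0,0,0,0,0,0,0,0,0,0,0,0,0,0,0,0,0,0,0,0,0,0]}}

```text
time: 14.25
tcp_pos: [500.3, -41.9, 301.7]
ee_rot: [-1.829, -2.553, 0.001]
contact_force: [0.1, 0.5, -0.3]
opening: 84.7
gripper_force: 0.0
```

{"name": "play_rows", "arguments": {"commands": [10,0,0,0,0,0,15,0,0,0,0,0,20,0,0,0,0,0,20,0,0,0,0,0,20,0,0,0,0,0,12,0,0,0,0,0,4,0,0,0,0,0,0,0,0,0,0,0,0,0,0,0,0,0,0,0,0,0,0,0], "claw": 0}}

```text
time: 15.25
tcp_pos: [468.4, 52.7, 302.3]
ee_rot: [1.831, 2.553, -0.0]
contact_force: [0.5, 0.2, 0.5]
opening: 0.1
gripper_force: 0.0
```

```bash
python3 - <<'E'
from h import *
a=grab_frame("side")[110:280,260:430]; rel((0,101,212))
cv2.imwrite("pics/n3.png",cv2.resize(a,(560,560),interpolation=2))
E
```

```text
t 15.3 tcp [468.3  52.8 302.2] shift(tool) [ 1.   0.8 90.2] turn(deg) [-0.01  0.01 -0.1 ] F_stamp [-0.67  0.31  0.43] T [ 0.01 -0.01 -0.01] open -0.3 grip 0.0
```

View pics/n3.png

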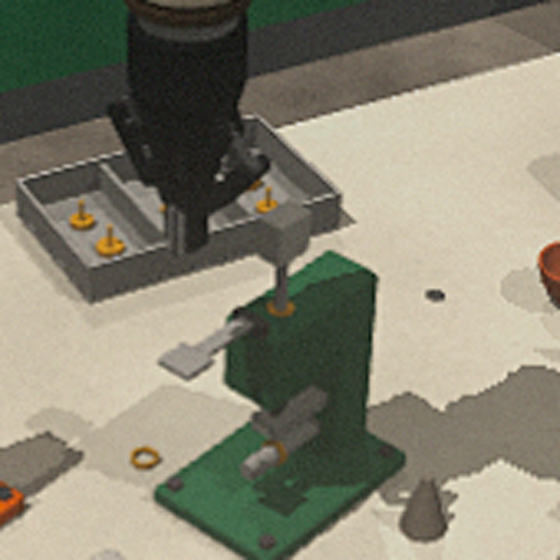

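The striker stays cocked, with the knob at (283,232) above the exposed rod. The closed fingertips at (190,245) are directly over the paddle at (187,360). I'll go down to just above it.

{"name": "play_rows", "arguments": {"commands": [1,0.5,10,0,0,0,0,0,14,0,0,0,0,0,14,0,0,0,0,0,14,0,0,0,0,0,14,0,0,0,0,0,12,0,0,0,0,0,6,0,0,0,0,0,0,0,0,0,0,0,0,0,0,0,0,0,0,0,0,0]}}

```text
time: 16.3
tcp_pos: [468.8, 54.8, 218.9]
ee_rot: [1.829, 2.553, 0.001]
contact_force: [1.4, -0.1, -0.7]
opening: 0.2
gripper_force: 0.0
```

{"name": "play_rows", "arguments": {"commands": [0,0,1.5,0,0,0,0,0,1.5,0,0,0,0,0,1.5,0,0,0,0,0,1.5,0,0,0,0,0,1.5,0,0,0,0,0,1,0,0,0,0,0,0,0,0,0,0,0,0,0,0,0,0,0,0,0,0,0,0,0,0,0,0,0]}}

```text
time: 17.3
tcp_pos: [468.3, 54.9, 210.0]
ee_rot: [1.829, 2.554, 0.0]
contact_force: [-0.8, 0.6, 4.9]
opening: 0.3
gripper_force: 2.6
```

{"name": "play_rows", "arguments": {"commands": [0,0,1,0,0,0,0,0,1,0,0,0,0,0,1,0,0,0,0,0,1,0,0,0,0,0,1,0,0,0,0,0,0,0,0,0,0,0,0,0,0,0,0,0,0,0,0,0,0,0,0,0,0,0,0,0,0,0,0,0]}}

```text
time: 18.3
tcp_pos: [468.3, 54.8, 204.8]
ee_rot: [1.829, 2.554, 0.0]
contact_force: [-0.7, 0.2, 2.1]
opening: 0.1
gripper_force: 1.1
```

```bash
python3 - <<'E'
from h import *
a=grab_frame("side")[110:280,260:430]; rel((0,101,212))
cv2.imwrite("pics/n4.png",cv2.resize(a,(560,560),interpolation=2))
E
```

```text
t 18.35 tcp [468.3  54.8 204.8] shift(tool) [-0.9  0.2 -7.2] turn(deg) [ 0.   -0.   -0.01] F_stamp [0.44 0.92 1.63] T [ 0.03  0.01 -0.03] open -0.1 grip 1.1
```

View pics/n4.png

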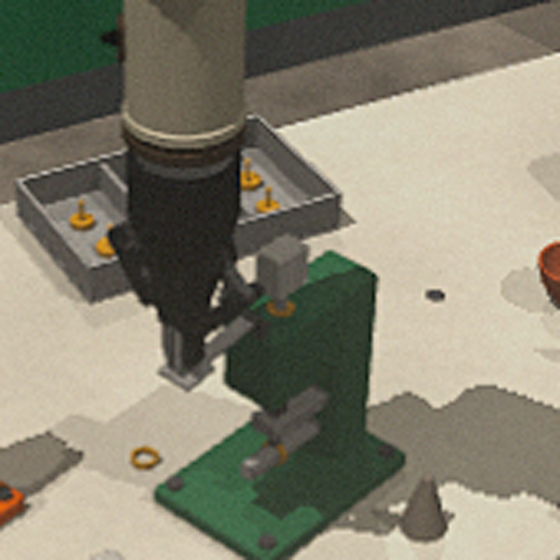

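It fired: the knob has dropped to (283,265) and the force fell. I'll raise straight up and check against the first picture.

{"name": "play_rows", "arguments": {"commands": [0,0,-4,0,0,0,0,0,-8,0,0,0,0,0,-14,0,0,0,0,0,-14,0,0,0,0,0,-14,0,0,0,0,0,-14,0,0,0,0,0,-14,0,0,0,0,0,-8,0,0,0,0,0,0,0,0,0,0,0,0,0,0,0]}}

```text
time: 19.35
tcp_pos: [468.0, 54.7, 294.6]
ee_rot: [-1.829, -2.554, 0.0]
contact_force: [0.7, -0.2, 0.3]
opening: -0.1
gripper_force: 0.0
```

```bash
python3 - <<'E'
from h import *
f=lambda i:cv2.resize(i[170:290,290:410],(400,400),interpolation=2)
a=grab_frame("side"); rel()
cv2.imwrite("pics/n5.png",np.hstack([f(cv2.imread("pics/side0.png")),f(a)]))
E
```

```text
t 19.4 tcp [467.8  54.7 294.2] shift(tool) [-101.9    0.8   73.2] turn(deg) [-0.06 -0.01 -0.01] F_stamp [-0.54 -0.14  0.62] T [ 0.   -0.01  0.03] open 0.0 grip 0.0
```

View pics/n5.png

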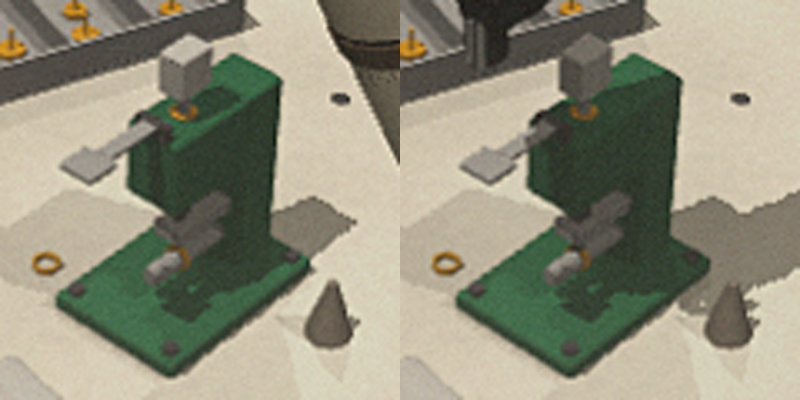

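The striker knob at (585,65) is back at rest, the paddle at (488,164) has sprung back, and the stone and loose ring haven't moved. I'm handing the job in.

```bash
python3 -c "
from workcell import *
print(close_job())"
```

```text
the job is handed in; nothing more can be done
None
```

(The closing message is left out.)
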